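# Load filter cassettes into a gravity chute

## Task

Load the two round-nosed filter cassettes into the sloping gravity chute through its open upper end, each flat on its base with the grip rib up and the round nose pointing downhill, so that both slide down under the clear cover and queue one behind the other against the stop. Leave the shorter, square-ended cassette where it is.

Things in the scene. Friction and masses are not known exactly. Their poses are not given: they have to be found in the camera images.
- cassette_1: White filter cassette, about 40 g, base down. Base 52 (x) x 30 (y) x 10 mm; its +x end is a half-round nose of radius 15 mm, the -x end is square. On top stands a grip rib 30 (x = -17 to 13 mm) x 14 x 18 mm, from 10 to 28 mm above the underside: pinch its 14 mm width from above. Origin: centre of the underside, 26 mm from either end; x to the nose, z up.
- cassette_2: A second cassette exactly like cassette_1; either may go in first.
- square_cassette: A similar white cassette with two square ends and no nose, base 38 x 30 x 10 mm, rib 28 x 14 x 18 mm. Not wanted: leave it. Origin: centre of the underside, x along the rib, z up.
- chute_bed: Fixed aluminium channel, 20 degrees steep, 48 mm wide inside; a released cassette slides down it by itself. Origin: on its floor, mid-width, 74 mm above the worktop, where cassettes are laid in; x downhill along the floor, z square to it. Open on top with side rails 9 mm high from x = -40 to 55 mm, then walls and a clear cover 40 mm above the floor to the stop at x = 170 mm. Walls 4 mm thick.
Not all that is in view belongs to the job. Leave any green or yellow look-alike of the cassette_1 alone.

How it is judged:
By the outcome, as a careful person would: the job done as asked, in the order asked, and still so for the second after the job is handed in, with the robot touching nothing.
It also fails if it takes over 50 s, if anything falls off the work surface, if the arm or the gripper's body presses on something with over 40 N, if the wrist force passes 120 N, or if a joint passes its speed limit or range.

## Robot

A 7-joint arm with a two-finger parallel gripper is mounted at the origin on a cart in front of the work surface, level with it; the furniture and walls round the work are solid. World frame = base frame: x ahead of the robot, y to its left, z up, the work surface at z = 0. Lengths are in mm, angles in rad, forces in N, time in s.
With the tool pointing down it reaches from about 425 to 1025 mm from the base axis. Payload 9.4 kg.
Tool frame: the origin (TCP) lies between the finger pads; the fingertips stand 8 mm ahead of it and the grasp point (between the pads) lies 11 mm behind it; x points along the fingers, y is the direction in which the jaws open and shut, and the axes are right-handed (so a half turn about x gives the same grasp; the last joint's range is limited). The gripper opens to 93 mm and grips with 3 to 60 N. Pads are 15 mm wide; open, the fingers measure 128 mm over their backs; the gripper's body (75 mm by 188 mm) begins 65 mm behind the grasp point.
Start: joints at [1.232, 0.599, -0.003, 1.599, 0.002, 0.943, -0.08], TCP at [187.634, -700.298, 226.618] pointing down, gripper open.
Joint ranges: [-2.57, 2.57], [-0.35, 1.97], [-1.29, 1.29], [0.11, 2.56], [-1.05, 4.19], [0.11, 1.86], [-2.63, 2.63]. Speed limits (rad/s): [2.22, 2.22, 3.01, 3.01, 3.14, 3.14, 3.14].

## Interface

Orientations are given as a unit quaternion [x, y, z, w].
In Python, from station import env, eyes gives the robot as it stands.
- The arm moves only by the tool carry_out, never from a script. Its argument "series" is a list of rows, each a list of 4 numbers: the shift along the world's x, y, z in cm, then the turn about the world's z in rad. In form: [[dx, dy, dz, yaw], ...]. A call has exactly 8 rows; each row is the pose to reach, as a shift and turn from the pose commanded when the call began; what a row does not reach only later rows make up. A row lasts 1/8 s, in which the tool goes at most 62.5 mm and 10.7 degrees, less where a joint would pass 70% of its speed; a pose out of reach is approached as far as the arm can. A call with a gripper value outside its range is refused whole. "grip" is the opening in per cent of the stroke, from 0 (shut) to 100 (fully open), set as the call begins (left out, the last holds). The fingers move at their own pace and stop on an object; "grip_force" is the grip in N (left out, the last holds). Time passes only in rows, so rows that repeat a pose let the fingers close, or fill a call up. It gives the time, the measured TCP pose, the force and the opening at its end, in the units of the state.
- env.get_state(): the state, without advancing time (a new reading comes with each control period).
- eyes.camera(name): name is "scene" or "top" or "wrist"; returns a dict with "frame" (420x560x3 uint8, red, green, blue), "range_z" (420x560 float32, mm along the optical axis (not along the pixel's ray), 0 where there is no reading), "mtx" (3x3 intrinsics, pixels), "origin" and "orientation" of the camera in the world. Camera axes: x right, y down, z forward; pixel columns grow to the right and rows downward; lengths in mm; the calibration is good to about 2 mm. The wrist camera is an equidistant fisheye: a pixel r from the principal point sees the ray r / f radians off the axis. A picture is of the moment at which its call begins.
- env.job_done(): hands the job in, once; it reports no verdict.
The state is a dict: "clock": time; "joints": joint angles; "joint_vel": joint speeds; "tau": joint torques, N m; "tcp_pos": TCP position; "tcp_rot": TCP orientation; "contact_force": force on the tool from outside, world axes, zero at the start; "moment": the same for the moment, N m; "opening": opening from 0.0 (shut) to 1.0 (fully open).
Only numpy, scipy, OpenCV 4.12 (cv2) and the standard library are available. Lean on these libraries where they do the work, as an engineer would, in place of code of your own. Each camera call takes 0.05 s, during which the arm holds its last target.

## Working session

There is one attempt and no reset: what is moved stays moved. The work goes in short steps, Python scripts to look and compute and a tool call to move; the robot and the scene stay as the last step left them, time stands still between calls to the robot, and variables do not carry over. Pictures are saved under pics/ and viewed, and the job is handed in when it is done.

Besides the shell and the picture viewer there is one more tool, called after "Call:" by a JSON object that holds its "fn" and its "kwargs". carry_out: Moves the arm, as the interface text tells. Its arguments: {"type":"object","properties":{"series":{"type":"array","items":{"type":"array","items":{"type":"number"}}},"grip":{"type":"number"},"grip_force":{"type":"number"}},"required":["series"]}

```bash
mkdir -p pics; ls; cat > h.py <<'E'
import numpy as np, cv2
from station import env, eyes
def grab(n,tag):
    c=eyes.camera(n); cv2.imwrite(f'pics/{tag}.png',c['frame'][:,:,::-1]); np.savez(f'{tag}.npz',**{k:np.array(v) for k,v in c.items()}); return c
E
python3 - <<'E'
from h import *
for n in ['scene','top','wrist']:
    c=grab(n,n+'0'); print(n,np.round(c['mtx'],1).tolist(),c['origin'],c['orientation'])
s=env.get_state(); print(s)
E
```

```text
pics
scene [[528.8, 0.0, 276.6], [0.0, 528.8, 212.0], [0.0, 0.0, 1.0]] [-153.85956553  565.50186612  753.84985982] [-0.51354419  0.7872184  -0.29088338  0.1787356 ]
top [[443.0, 0.0, 276.6], [0.0, 443.0, 217.6], [0.0, 0.0, 1.0]] [ 277.70468152  321.55305295 1075.53074   ] [ 0.71675483 -0.69572181  0.04342082 -0.01866286]
wrist [[325.2, 0.0, 283.3], [0.0, 325.2, 207.8], [0.0, 0.0, 1.0]] [ 265.97126651 -679.57397296  384.2075992 ] [ 0.7845854  -0.60274996 -0.08915477  0.11475911]
{'clock': 0.15, 'joints': array([ 1.23232159,  0.5999578 , -0.002521  ,  1.59990142,  0.00178605,
        0.9428626 , -0.07976465]), 'joint_vel': array([ 7.79251908e-04, -2.46903213e-03,  6.94259049e-05, -2.90730271e-03,
        5.80299239e-05, -1.43131224e-03,  6.84450305e-04]), 'tau': array([ 4.25309205e-03, -7.65588212e+01,  1.49974443e+00, -2.52566135e+01,
       -5.22451743e-02,  1.48125691e-02,  1.57834797e-04]), 'tcp_pos': array([ 187.52827377, -699.99349913,  225.96273589]), 'tcp_rot': array([-0.70096481, -0.09269886,  0.70114583, -0.09192268]), 'contact_force': array([-0.48731629,  0.37570104, -0.16017814]), 'moment': array([-0.009024  ,  0.02480073,  0.02392797]), 'opening': 1.00177741551326}
```

View pics/scene0.png

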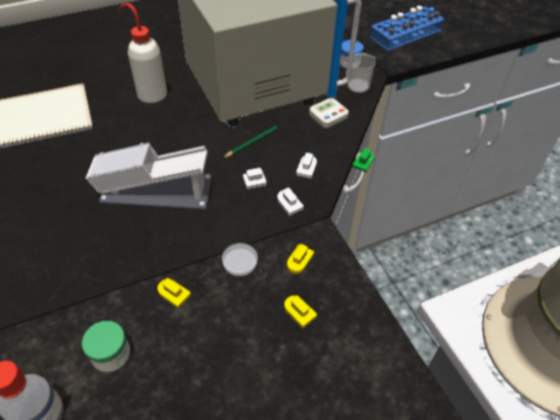

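View pics/top0.png

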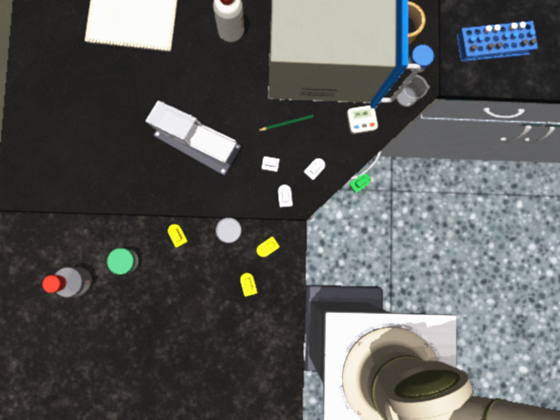

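View pics/wrist0.png

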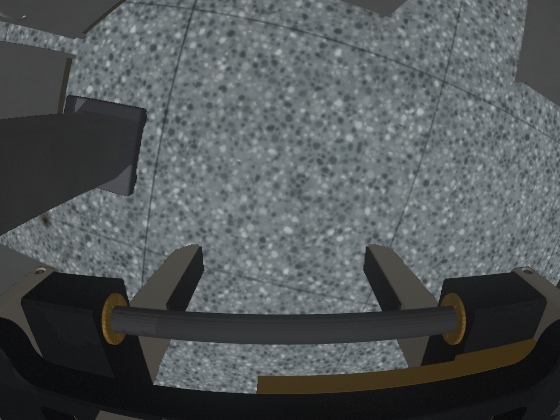

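```bash
cat >> h.py <<'E'
from scipy.spatial.transform import Rotation as R
def cloud(c):
    z=c['range_z'].astype(float); h,w=z.shape; K=c['mtx']
    u,v=np.meshgrid(np.arange(w),np.arange(h))
    P=np.stack([(u-K[0,2])/K[0,0]*z,(v-K[1,2])/K[1,1]*z,z],-1)
    W=P@R.from_quat(c['orientation']).as_matrix().T+c['origin']; W[z<=0]=np.nan
    return W
def onplane(c,uv,zp):
    K=c['mtx'];uv=np.atleast_2d(uv).astype(float)
    d=np.c_[(uv[:,0]-K[0,2])/K[0,0],(uv[:,1]-K[1,2])/K[1,1],np.ones(len(uv))]@R.from_quat(c['orientation']).as_matrix().T
    return c['origin']+d*((zp-c['origin'][2])/d[:,2])[:,None]
def load(t): 
    d=np.load(t+'.npz'); return {k:d[k] for k in d}
E
python3 - <<'E'
from h import *
c=load('top0'); W=cloud(c)
im=c['frame'][:,:,::-1]
for n,(u,v) in dict(w1=(270,164),w2=(315,168),w3=(285,196),g=(360,183),table=(200,200),table2=(250,150),y1=(177,236),ch1=(155,115),ch2=(235,160),ch3=(200,140),jar=(120,262),disc=(228,230)).items():
    print(n,np.round(W[v,u],0))
a=cv2.resize(im[90:215,130:340],None,fx=3.8,fy=3.8,interpolation=cv2.INTER_CUBIC); cv2.imwrite('pics/topc.png',a)
c2=load('scene0'); W2=cloud(c2);print(np.round(W2[180,230],0))
a=cv2.resize(c2['frame'][130:225,75:335,::-1],None,fx=3,fy=3,interpolation=cv2.INTER_CUBIC); cv2.imwrite('pics/scc.png',a)
E
```

```text
w1 [499. 306.  29.]
w2 [493. 197.  27.]
w3 [423. 267.  24.]
g [461.  87.  25.]
table [410. 472.   1.]
table2 [539. 356.  -4.]
y1 [320. 519.  24.]
ch1 [598. 577.  62.]
ch2 [511. 391.   3.]
ch3 [543. 470.  61.]
jar [256. 640.  52.]
disc [338. 401.  13.]
[525. 347.   2.]
```

View pics/topc.png

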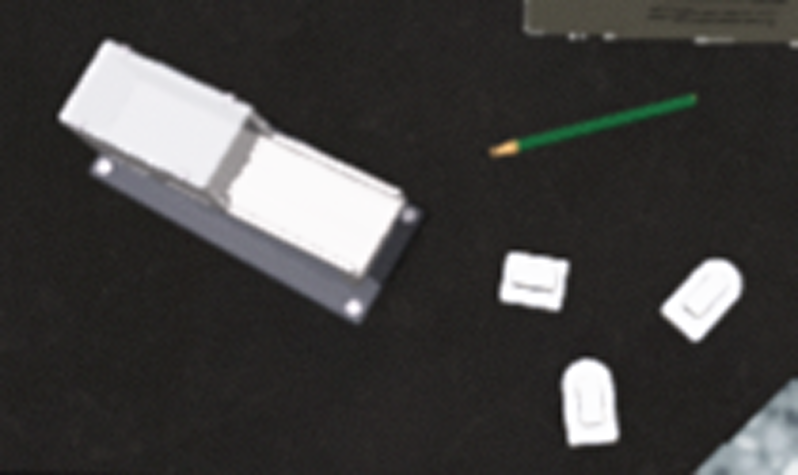

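View pics/scc.png

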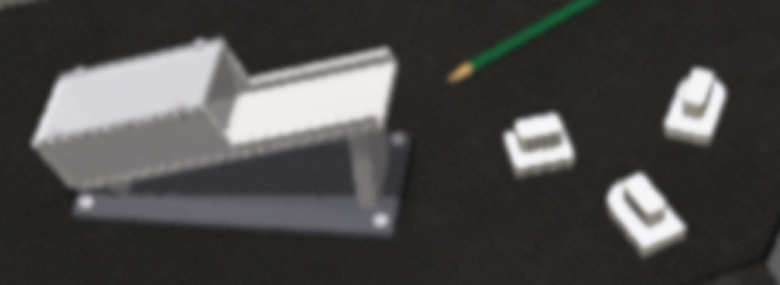

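```bash
python3 - <<'E'
from h import *
for t in ['top0','scene0']:
    c=load(t); W=cloud(c); im=c['frame']
    white=(im.min(-1)>150).astype(np.uint8)
    n,l,st,ce=cv2.connectedComponentsWithStats(white)
    for i in range(1,n):
        m=(l==i); p=np.nanmedian(W[m],0)
        if st[i,4]<60 or st[i,4]>900 or not(380<p[0]<560 and 150<p[1]<350): continue
        cn=max(cv2.findContours(m.astype(np.uint8),0,2)[0],key=len)
        P=W[m]; 
        print(t,np.round(ce[i]),st[i,4],'zpct',np.round(np.nanpercentile(P[:,2],[5,25,50,75,95])))
        for zp,lo,hi in [(10,3,15),(28,22,40)]:
            q=P[(P[:,2]>lo)&(P[:,2]<hi)][:,:2].astype(np.float32)
            if len(q)>5: r=cv2.minAreaRect(q); print('  z',zp,len(q),'mean',q.mean(0).round(1),'rect',np.round(r[0],1),np.round(r[1],1),round(r[2],1))
        pl=onplane(c,cn[:,0],10)[:,:2].astype(np.float32); r=cv2.minAreaRect(pl); print('  sil@10',np.round(r[0],1),np.round(r[1],1),round(r[2],1))
c=load('top0');W=cloud(c)
# chute
m=np.zeros(W.shape[:2],bool); m[90:180,135:245]=1
P=W[m&(W[...,2]>15)]; P=P[~np.isnan(P[:,0])]; print(len(P))
q=P[:,:2].astype(np.float32); r=cv2.minAreaRect(q); print(r, cv2.boxPoints(r))
s=env.get_state(); M=R.from_quat(s['tcp_rot']).as_matrix(); print(M.round(3), np.degrees(np.arctan2(M[1,1],M[0,1])))
E
```

```text
top0 [270. 164.] 212 zpct [ 0.  8. 11. 25. 29.]
  z 10 117 mean [502.3 306.1] rect [504.7 305.5] [37.8 31.1] 82.1
  z 28 65 mean [504.3 305.3] rect [504.8 305.3] [26.9 13.6] 82.3
  sil@10 [504.1 305.1] [39.3 32.6] 82.4
top0 [315. 168.] 266 zpct [ 0.  8. 10. 25. 29.]
  z 10 161 mean [495.3 196.4] rect [498.1 195. ] [29.6 51.2] 47.0
  z 28 76 mean [496.7 196.2] rect [496.9 196.1] [14.  29.5] 47.5
  sil@10 [496.9 194.9] [31.2 52.7] 47.0
top0 [285. 196.] 275 zpct [-0.  8. 10. 24. 28.]
  z 10 166 mean [424.7 268.2] rect [427.5 268.2] [51.1 29.8] 8.0
  z 28 77 mean [425.7 267.9] rect [425.5 267.4] [29.4 14.6] 2.3
  sil@10 [426.6 267.7] [52.7 32.4] 7.1
scene0 [307. 164.] 294 zpct [ 7. 10. 12. 27. 30.]
  z 10 177 mean [489.2 198.7] rect [496.3 194.7] [30.1 49.2] 48.9
  z 28 94 mean [495.  195.8] rect [495.9 195.4] [15.6 31.6] 48.7
  sil@10 [499.1 192. ] [31.6 60.9] 48.7
scene0 [254. 177.] 254 zpct [ 8. 11. 13. 27. 31.]
  z 10 147 mean [497.9 307.4] rect [503.4 304.6] [38.1 31. ] 81.6
  z 28 99 mean [503.  304.7] rect [504.8 304.1] [28.4 16.1] 81.3
  sil@10 [508.2 303.7] [39.2 42.5] 82.1
scene0 [289. 200.] 332 zpct [ 8. 10. 12. 27. 30.]
  z 10 209 mean [418.9 270.1] rect [428.3 265.2] [55.1 34.3] 8.6
  z 28 113 mean [424.1 267.2] rect [425.7 266.1] [31.7 17. ] 7.5
  sil@10 [427.3 266.4] [55.3 33.2] 7.1
2346
((561.2354736328125, 493.49981689453125), (216.84913635253906, 57.14908981323242), 62.28532791137695) [[485.51428 410.80344]
 [536.10693 384.2252 ]
 [636.95667 576.19617]
 [586.364   602.7744 ]]
[[-0.     0.259 -0.966]
 [ 0.001 -0.966 -0.259]
 [-1.    -0.001  0.   ]] -74.99757968932681
```

```bash
python3 - <<'E'
from h import *
for t in ['top0','scene0']:
    c=load(t);W=cloud(c); P=W.reshape(-1,3); P=P[~np.isnan(P[:,0])]
    a=np.radians(62.3); d=np.array([np.cos(a),np.sin(a)]); nrm=np.array([-d[1],d[0]])
    o=np.array([510.8,397.5]); rel=P[:,:2]-o; s=rel@d; l=rel@nrm
    m=(s>8)&(s<80)&(abs(l)<17)&(P[:,2]>30); k=np.polyfit(s[m],P[m,2],1); 
    for _ in range(3):
        r=P[m,2]-np.polyval(k,s[m]); mm=np.where(m)[0][abs(r)<4]; k=np.polyfit(s[mm],P[mm,2],1); m=np.zeros(len(P),bool);m[mm]=1
    s0=(74-k[1])/k[0]; print(t,m.sum(),k,'s at z74',s0,o+s0*d,'slope',np.degrees(np.arctan(k[0])), 'std',np.std(P[m,2]-np.polyval(k,s[m])))
    # extents of open part by z above floor
    h=P[:,2]-np.polyval(k,s); e=(abs(l)<40)&(s>-20)&(s<90)&(h>-8)&(h<25)&(P[:,2]>30)
    print(' s min',np.percentile(s[e],[0,1,2]))
    for a0,b0 in [(0,20),(20,40),(40,60),(60,80)]:
        f=e&(s>a0)&(s<b0); print('  l',a0,np.percentile(l[f],[0,1,99,100]).round(1))
        f=f&(h>5); print('   rail l+',np.median(l[f&(l>0)]),'l-',np.median(l[f&(l<0)]), f.sum())
c=load('top0')
a=cv2.resize(c['frame'][95:180,140:245,::-1],None,fx=7,fy=7,interpolation=cv2.INTER_CUBIC)
cv2.imwrite('pics/chute.png',a)
E
```

```text
top0 412 [-0.37041213 87.93240631] s at z74 37.61325599590314 [528.28422286 430.8025371 ] slope -20.325240891551665 std 1.5769342531491695
 s min [0.01536311 0.53740514 1.25185695]
  l 0 [-27.3 -26.9  27.8  28.6]
   rail l+ 26.576324374510072 l- -25.50403228031301 29
  l 20 [-27.5 -27.4  28.1  28.2]
   rail l+ 26.60868997538715 l- -25.64648721949796 30
  l 40 [-27.3 -26.8  28.   28.4]
   rail l+ 26.420959225729753 l- -25.461453852386917 30
  l 60 [-28.3 -27.7  28.2  28.3]
   rail l+ 26.732425040035707 l- -25.084848182361547 34
scene0 187 [-0.33118956 87.34760647] s at z74 40.30201474128484 [529.53407098 433.18314696] slope -18.324331497114336 std 1.002367817604753
 s min [-1.35680455 -0.52635247  0.1517979 ]
  l 0 [-30.3 -28.5  28.2  29.2]
   rail l+ 25.919287512735682 l- -26.092166395146815 70
  l 20 [-28.6 -27.3  28.6  30.1]
   rail l+ 26.59575745760267 l- -25.456100284835568 72
  l 40 [-29.3 -27.8  28.2  29.1]
   rail l+ 26.364473248825046 l- -25.569425632364133 65
  l 60 [-28.8 -28.1  28.4  29.8]
   rail l+ 26.460663836455076 l- -26.087414589248503 61
```

View pics/chute.png

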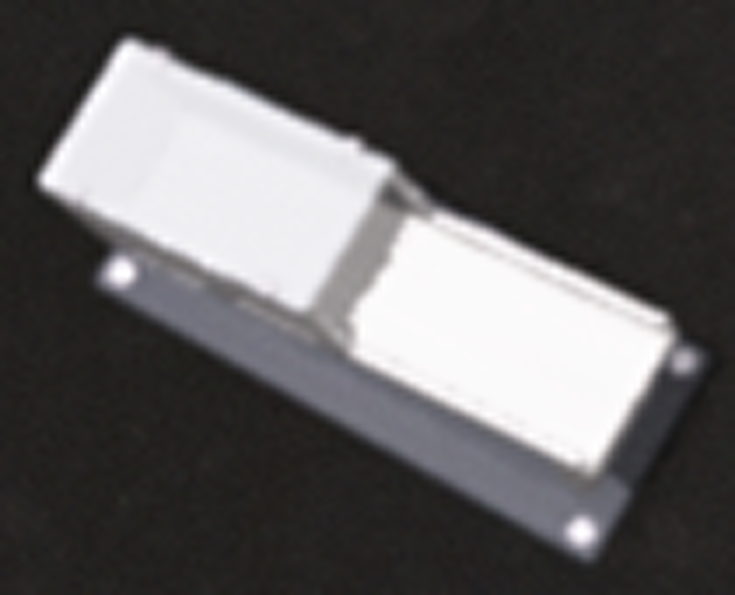

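```bash
python3 - <<'E'
from h import *
P=np.vstack([cloud(load(t)).reshape(-1,3) for t in ['top0','scene0']]); P=P[~np.isnan(P[:,0])]
xs=range(300,1000,50); print('      ',list(xs))
for y in range(750,-500,-50):
    r=[]
    for x in xs:
        m=(P[:,0]>=x)&(P[:,0]<x+50)&(P[:,1]>=y)&(P[:,1]<y+50)
        r.append(int(np.percentile(P[m,2],98)) if m.sum()>3 else -999)
    print(y,r)
E
```

```text
[300, 350, 400, 450, 500, 550, 600, 650, 700, 750, 800, 850, 900, 950]
750 [4, 3, 3, 3, 3, 3, 3, 3, 3, 11, 13, 13, 8, -999]
700 [3, 3, 4, 3, 3, 3, 3, 4, 3, 14, 15, 15, 15, 4]
650 [3, 4, 4, 3, 4, 3, 4, 3, 3, 14, 15, 15, 15, 4]
600 [3, 3, 3, 3, 3, 3, 3, 4, 4, 14, 15, 15, 15, 4]
550 [3, 3, 3, 3, 6, 73, 68, 3, 3, 14, 15, 15, 16, 4]
500 [30, 3, 3, 3, 93, 92, 82, 3, 4, 3, 3, 3, 4, 4]
450 [3, 3, 4, 8, 81, 96, 3, 3, 3, 3, 3, 4, 4, 4]
400 [17, 16, 3, 92, 88, 84, 3, 3, 3, 3, 173, 211, 102, 3]
350 [17, 17, 3, 3, 92, 4, 3, 3, 4, 3, 135, 111, 3, 4]
300 [29, 3, 3, 25, 30, 7, 3, 241, 241, 241, 209, 186, 4, 4]
250 [28, 3, 29, 24, 28, 5, 8, 241, 242, 242, -999, -999, -999, 3]
200 [3, 3, 3, 28, 10, 3, 8, 241, 242, 241, -999, -999, -999, -999]
150 [-999, 3, 3, 29, 28, 3, 3, 241, 242, 241, -999, -999, -999, -999]
100 [-811, -812, 3, 10, 3, 18, 20, 241, 241, 242, -999, -999, -999, -999]
50 [-809, -810, 12, 30, 3, 20, 250, 268, 270, 270, -999, -999, -999, -999]
0 [-808, -809, -811, -811, 2, 4, 18, 242, 2, -999, -999, -999, -999, -999]
-50 [-810, -810, -810, -811, -811, 2, 3, 71, 72, 50, 48, 46, 49, -999]
-100 [-810, -809, -811, -812, -810, -811, 3, 71, 71, 50, 49, 47, 2, -3]
-150 [-810, -808, -809, -811, -809, -811, -812, 3, 2, 2, 3, 3, 2, 1]
-200 [-810, -811, -810, -811, -810, -810, -809, 1, 1, 35, 48, 34, 3, 3]
-250 [-810, -811, -811, -811, -810, -809, -812, 0, 1, 34, 49, 49, 3, 4]
-300 [-810, -809, -811, -811, -810, -811, -810, 0, 1, 3, 48, 49, 3, 4]
-350 [-810, -811, -810, -811, -811, -811, -810, 0, 1, 3, 48, 49, 3, 3]
-400 [-811, -813, -810, -811, -810, -810, -809, 0, 1, 2, 31, 2, 2, 3]
-450 [-809, -808, -812, -810, -811, -810, -810, 1, 1, 3, 3, 3, 3, 1]
```

```bash
python3 - <<'E'
from h import *
n=16
az=np.interp(np.arange(1,17),[0,2,15,16],[-75,-66,21.6,21.55]); 
r=np.interp(np.arange(1,17),[0,7,13,15,16],[724.7,500,490,533.5,533.5]); z=np.interp(np.arange(1,17),[0,4,13,16],[226,265,265,130])
yaw=np.interp(np.arange(1,17),[0,15],[0,2.138])
s=env.get_state();p0=np.array([187.6,-700.3,226.6])
p=np.c_[r*np.cos(np.radians(az)),r*np.sin(np.radians(az)),z]
print('step',np.linalg.norm(np.diff(np.vstack([p0,p]),axis=0),axis=1).round(0))
a=np.c_[(p-p0)/10,yaw]; print(a[:8].round(2).tolist())
b=np.c_[(p-p[7])/10,yaw-yaw[7]][8:];print(b.round(2).tolist())
E
```

```text
step [65. 63. 83. 79. 75. 72. 69. 59. 59. 58. 58. 58. 58. 77. 79. 45.]
[[4.36, 4.74, 0.92, 0.14], [8.1, 9.69, 1.89, 0.29], [13.36, 16.02, 2.87, 0.43], [17.52, 22.71, 3.84, 0.57], [20.58, 29.59, 3.84, 0.71], [22.56, 36.51, 3.84, 0.86], [23.5, 43.31, 3.84, 1.0], [26.19, 48.52, 3.84, 1.14]]
[[2.06, 5.48, 0.0, 0.14], [3.45, 11.14, 0.0, 0.29], [4.17, 16.91, 0.0, 0.43], [4.2, 22.7, 0.0, 0.57], [3.56, 28.43, 0.0, 0.71], [4.51, 34.63, -4.5, 0.86], [4.65, 41.15, -9.0, 1.0], [4.67, 41.1, -13.5, 1.0]]
```

Candidates (top image): white round-nosed (315,168) and (285,196) are wanted. White square (270,164) is to be left, as are green (360,183) and yellow (177,236), (267,247), (248,285). The close crop confirmed the two round noses.

Call:
{"fn": "carry_out", "kwargs": {"series": [[4,4.5,1,0.14],[8,9,2,0.28],[11.5,14,3,0.42],[15,19,4,0.56],[18,24.5,4,0.7],[20.5,30,4,0.84],[22.5,35.5,4,1.0],[24,41,4,1.14]], "grip": 70}}

```text
clock: 1.15
tcp_pos: [428.2, -288.3, 266.6]
tcp_rot: [0.539, 0.457, -0.539, 0.458]
contact_force: [0.8, 0.9, -0.4]
opening: 0.701
```

Call:
{"fn": "carry_out", "kwargs": {"series": [[2,6,0,0.14],[3.5,12,0,0.28],[4.5,18,0,0.42],[5,24,0,0.56],[5.2,30,0,0.7],[5.5,36,0,0.84],[6,42,-2,1.0],[6.9,48,-3,1.0]]}}

```text
clock: 2.15
tcp_pos: [496.4, 190.9, 235.8]
tcp_rot: [0.255, 0.66, -0.255, 0.659]
contact_force: [1.0, -0.4, 0.7]
opening: 0.699
```

Call:
{"fn": "carry_out", "kwargs": {"series": [[0,0.6,-4,0],[0,0.6,-9,0],[0,0.6,-12,0],[0,0.6,-13,0],[0,0.6,-13,0],[0,0.6,-13,0],[0,0.6,-13,0],[0,0.6,-13,0]]}}

```text
clock: 3.15
tcp_pos: [497.0, 195.7, 107.3]
tcp_rot: [0.256, 0.659, -0.256, 0.66]
contact_force: [-0.4, -0.8, 0.2]
opening: 0.698
```

```bash
python3 - <<'E'
from h import *
c=grab('wrist','w1'); s=env.get_state(); M=R.from_quat(s['tcp_rot']).as_matrix()
print(s['clock'],s['tcp_pos'],np.degrees(np.arctan2(M[1,1],M[0,1])),M[:,0],s['joints'],c['origin'])
E
```

```text
3.2 [496.91126465 195.66888828 107.17623693] 47.59712813193005 [ 9.52576952e-04  2.24143567e-04 -9.99999521e-01] [-0.09524589  0.60144057 -0.5570558   2.11542429  0.58154326  0.57656839
 -0.24235512] [438.23075352 249.53143077 265.63171088]
```

View pics/w1.png

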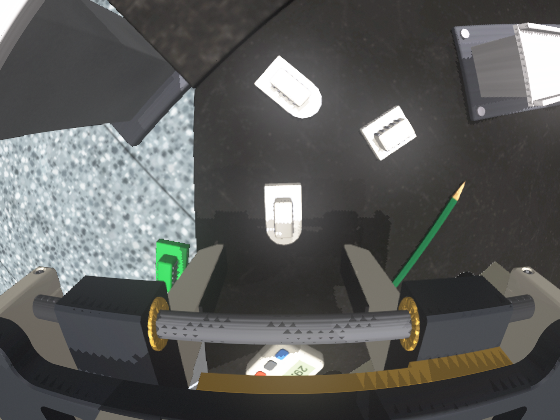

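```bash
cat >> h.py <<'E'
def wcloud(c):
    z=c['range_z'].astype(float);h,w=z.shape;K=c['mtx'];u,v=np.meshgrid(np.arange(w),np.arange(h))
    x=(u-K[0,2])/K[0,0];y=(v-K[1,2])/K[1,1];th=np.hypot(x,y);k=np.tan(th)/np.maximum(th,1e-9)
    P=np.stack([x*k*z,y*k*z,z],-1);W=P@R.from_quat(c['orientation']).as_matrix().T+c['origin'];W[(z<=0)|(th>1.3)]=np.nan
    return W
def measure(c,thr=150):
    W=wcloud(c);im=c['frame'];m=(im.min(-1)>thr)&(W[...,2]>3)&(W[...,2]<45)
    n,l,st,ce=cv2.connectedComponentsWithStats(m.astype(np.uint8))
    for i in range(1,n):
        if st[i,4]<300: continue
        P=W[l==i]; print(ce[i].round(),st[i,4])
        for lo,hi in [(3,15),(22,40)]:
            q=P[(P[:,2]>lo)&(P[:,2]<hi)]
            if len(q)>20:
                z=np.median(q[:,2]);q=q[:,:2].astype(np.float32);r=cv2.minAreaRect(q);print('   z%.1f'%z,'mean',q.mean(0).round(1),'rect',np.round(r[0],1),np.round(r[1],1),round(r[2],1))
E
python3 - <<'E'
from h import *
measure(load('w1'))
E
```

```text
[290.  89.] 2350
   z10.3 mean [428.5 265.6] rect [429.5 266.5] [51.9 30.2] 7.4
   z28.1 mean [427.8 266.2] rect [427.7 266.3] [30.3 15.7] 7.2
[389. 132.] 1523
   z10.3 mean [502.3 301. ] rect [506.4 303.8] [37.9 30.5] 81.6
   z28.1 mean [505.9 303.6] rect [506.7 304.1] [28.4 16. ] 85.4
[283. 212.] 2045
   z10.2 mean [496.  197.1] rect [499.9 193.3] [30.1 52. ] 48.9
   z27.9 mean [497.8 195.5] rect [498.5 194.8] [15.4 30.2] 49.1
[287. 363.] 1521
```

Call:
{"fn": "carry_out", "kwargs": {"series": [[0.1,-0.05,-4,0.01],[0.1,-0.05,-7,0.01],[0.1,-0.05,-8.3,0.01],[0.1,-0.05,-8.6,0.01],[0.1,-0.05,-8.6,0.01],[0.1,-0.05,-8.6,0.01],[0.1,-0.05,-8.6,0.01],[0.1,-0.05,-8.6,0.01]], "grip": 50}}

```text
clock: 4.2
tcp_pos: [497.9, 195.2, 21.0]
tcp_rot: [0.253, 0.66, -0.252, 0.661]
contact_force: [0.1, -0.9, -0.7]
opening: 0.499
```

Call:
{"fn": "carry_out", "kwargs": {"series": [[0,0,0,0],[0,0,0,0],[0,0,0,0],[0,0,0,0],[0,0,0,0],[0,0,0,0],[0,0,0,0],[0,0,0,0]], "grip": 5, "grip_force": 6}}

```text
clock: 5.2
tcp_pos: [497.6, 195.2, 20.6]
tcp_rot: [0.252, 0.661, -0.252, 0.661]
contact_force: [0.8, 0.1, -0.1]
opening: 0.147
```

Call:
{"fn": "carry_out", "kwargs": {"series": [[0,0,3,0],[0,0,8,0.1],[0,2,13,0.27],[0,6,15,0.44],[0.5,11,15,0.62],[1.5,16,15,0.8],[2.5,20,15,0.98],[3.1,23.7,15,1.16]]}}

```text
clock: 6.2
tcp_pos: [528.9, 433.4, 170.4]
tcp_rot: [-0.153, 0.69, 0.153, 0.69]
contact_force: [0.0, 0.6, -1.2]
opening: 0.149
```

Call:
{"fn": "carry_out", "kwargs": {"series": [[0,0,0,0.17],[0,0,0,0.34],[0,0,0,0.5],[0,0,0,0.657],[0,0,-1,0.657],[0,0,-2,0.657],[0,0,-2,0.657],[0,0,-2,0.657]]}}

```text
clock: 7.2
tcp_pos: [528.5, 432.4, 150.7]
tcp_rot: [-0.366, 0.605, 0.366, 0.605]
contact_force: [-0.5, 0.4, 0.4]
opening: 0.152
```

```bash
python3 - <<'E'
from h import *
c=grab('wrist','w2'); s=env.get_state(); M=R.from_quat(s['tcp_rot']).as_matrix()
print(s['clock'],s['tcp_pos'],np.degrees(np.arctan2(M[1,1],M[0,1])),s['opening'])
c=grab('top','t2');cv2.imwrite('pics/t2c.png',cv2.resize(c['frame'][60:220,120:340,::-1],None,fx=3.6,fy=3.6))
E
```

```text
7.25 [528.57252238 432.44838741 150.90691715] 152.26485359820404 0.1523897531746777
```

View pics/w2.png

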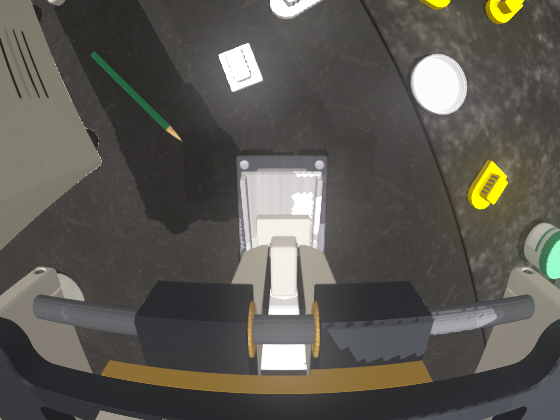

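View pics/t2c.png

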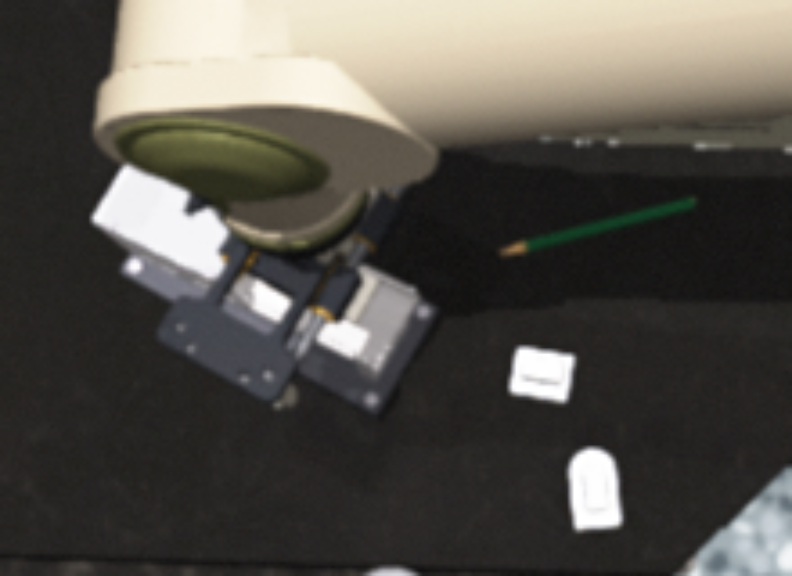

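```bash
python3 - <<'E'
from h import *
c=load('w2');W=wcloud(c);P=W.reshape(-1,3);P=P[~np.isnan(P[:,0])]
tcp=np.array([528.57,432.45]);a=np.radians(62.27);d=np.array([np.cos(a),np.sin(a)]);n=np.array([-d[1],d[0]])
rel=P[:,:2]-tcp;s=rel@d;l=rel@n
for a0 in range(-60,-10,5):
    m=(s>a0)&(s<a0+5)&(abs(l)<45)&(P[:,2]>60)&(P[:,2]<103)
    if m.sum()>20: 
        hi=m&(P[:,2]>74+(-a0-2.5)*.364+4)
        print(a0,m.sum(),'l',np.percentile(l[m],[1,99]).round(1),'z mid',np.median(P[m&(abs(l)<12),2]).round(1), 'rail in', np.percentile(l[hi&(l<0)],[2,50,98]).round(1) if (hi&(l<0)).any() else '',np.percentile(l[hi&(l>0)],[2,50,98]).round(1) if (hi&(l>0)).any() else '')
E
```

```text
-40 602 l [-30.1  24.8] z mid 87.1 rail in [-30.2 -28.8 -26.8] [21.9 23.4 25.3]
-35 525 l [-30.   25.2] z mid 85.9 rail in [-30.4 -28.  -26.6] [21.6 23.2 25.4]
-30 510 l [-29.9  25. ] z mid 84.0 rail in [-30.6 -28.3 -26.5] [21.6 23.5 25.5]
-25 501 l [-29.8  25. ] z mid 82.5 rail in [-30.5 -28.1 -26.5] [21.7 23.3 25.5]
-20 469 l [-29.9  24.8] z mid 80.6 rail in [-30.1 -28.  -26.6] [21.5 23.3 25.1]
-15 462 l [-29.8  25.1] z mid 78.7 rail in [-30.6 -28.2 -26.6] [21.6 23.2 25.4]
```

```bash
python3 - <<'E'
from h import *
c=load('w2');W=wcloud(c)
tcp=np.array([528.57,432.45]);a=np.radians(62.27);d=np.array([np.cos(a),np.sin(a)]);n=np.array([-d[1],d[0]])
l=(W[...,:2]-tcp)@n; s=(W[...,:2]-tcp)@d
for v in (220,225,232,238,250,260,270):
    row=[(u,round(l[v,u],1),round(s[v,u],1),round(W[v,u,2],1)) for u in range(252,320,4)]
    print(v,row)
E
```

```text
220 [(252, np.float64(-25.0), np.float64(0.3), np.float64(73.5)), (256, np.float64(-21.9), np.float64(0.1), np.float64(74.1)), (260, np.float64(-13.7), np.float64(-22.5), np.float64(140.2)), (264, np.float64(-11.4), np.float64(-22.9), np.float64(141.2)), (268, np.float64(-9.3), np.float64(-22.6), np.float64(140.3)), (272, np.float64(-7.1), np.float64(-22.3), np.float64(139.6)), (276, np.float64(-4.9), np.float64(-22.7), np.float64(140.9)), (280, np.float64(-2.7), np.float64(-22.8), np.float64(141.0)), (284, np.float64(-0.5), np.float64(-22.3), np.float64(139.7)), (288, np.float64(1.7), np.float64(-22.5), np.float64(140.2)), (292, np.float64(3.9), np.float64(-22.3), np.float64(139.6)), (296, np.float64(6.0), np.float64(-22.8), np.float64(141.1)), (300, np.float64(8.2), np.float64(-22.8), np.float64(141.0)), (304, np.float64(10.5), np.float64(-22.4), np.float64(139.9)), (308, np.float64(12.6), np.float64(-23.0), np.float64(141.6)), (312, np.float64(20.9), np.float64(-0.1), np.float64(74.9)), (316, np.float64(22.8), np.float64(-3.8), np.float64(85.7))]
225 [(252, np.float64(-25.2), np.f
[... 5640 characters left out ...]
8), np.float64(157.6)), (276, np.float64(-4.7), np.float64(-1.3), np.float64(158.7)), (280, np.float64(-2.7), np.float64(-1.4), np.float64(158.8)), (284, np.float64(-0.6), np.float64(-1.3), np.float64(158.5)), (288, np.float64(1.5), np.float64(-0.9), np.float64(157.9)), (292, np.float64(3.6), np.float64(-1.1), np.float64(158.3)), (296, np.float64(5.7), np.float64(-0.6), np.float64(157.3)), (300, np.float64(7.0), np.float64(-7.8), np.float64(171.1)), (304, np.float64(8.8), np.float64(-9.0), np.float64(173.4)), (308, np.float64(10.6), np.float64(-9.6), np.float64(174.5)), (312, np.float64(12.6), np.float64(-9.0), np.float64(173.4)), (316, np.float64(14.4), np.float64(-9.2), np.float64(173.8))]
```

Call:
{"fn": "carry_out", "kwargs": {"series": [[0.1,-0.05,-2,0],[0.1,-0.05,-4,0],[0.1,-0.05,-4.7,0],[0.15,0.05,-4.9,0],[0.2,0.15,-5.1,0],[0.25,0.25,-5.3,0],[0.3,0.35,-5.5,0],[0.33,0.39,-5.6,0]]}}

```text
clock: 8.3
tcp_pos: [532.1, 436.6, 95.2]
tcp_rot: [-0.366, 0.605, 0.366, 0.606]
contact_force: [-0.1, -0.4, 5.3]
opening: 0.146
```

```bash
python3 - <<'E'
from h import *
c=grab('wrist','w3'); s=env.get_state()
print(s['clock'],s['tcp_pos'],s['opening'],s['contact_force'])
c=grab('scene','s3');cv2.imwrite('pics/s3c.png',cv2.resize(c['frame'][100:230,70:270,::-1],None,fx=4,fy=4))
E
```

```text
8.35 [532.1439153  436.63340436  95.07426859] 0.14714308436241783 [-0.35843979  1.02408038  4.94453485]
```

View pics/w3.png

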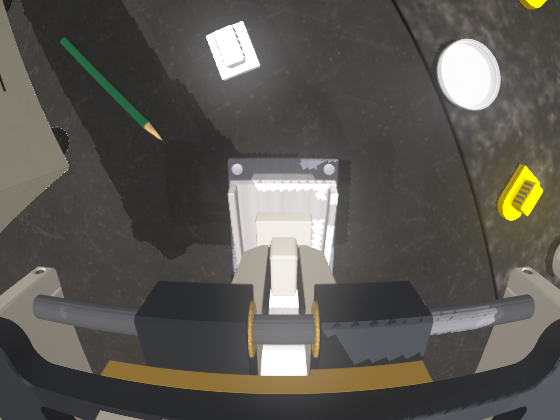

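View pics/s3c.png

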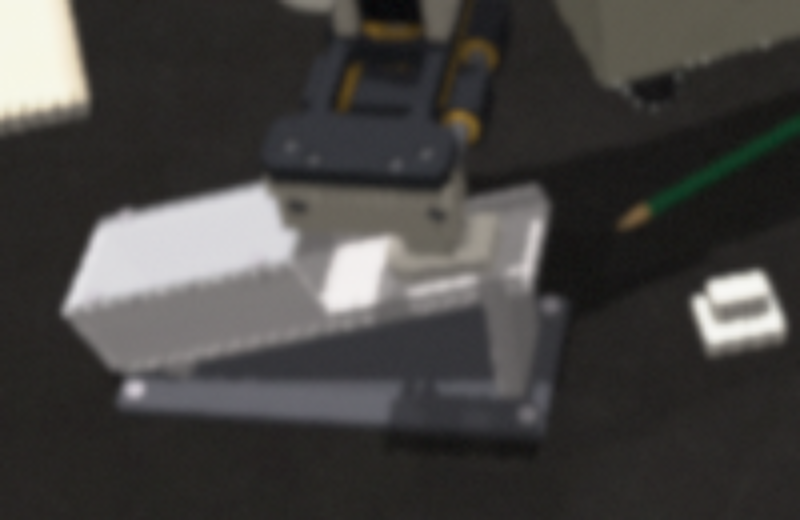

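```bash
python3 - <<'E'
from h import *
c=load('w3');W=wcloud(c)
tcp=np.array([532.14,436.63]);a=np.radians(62.27);d=np.array([np.cos(a),np.sin(a)])
s=(W[...,:2]-tcp)@d
for v in range(205,300,6): print(v,round(np.nanmedian(s[v,278:292]),1),round(np.nanmedian(W[v,278:292,2]),1))
E
```

```text
205 -30.6 83.1
211 -26.7 81.7
217 -25.2 87.7
223 -22.9 90.8
229 -19.2 90.0
235 -15.3 89.0
241 -14.0 94.3
247 -12.7 99.3
253 -11.5 104.0
259 -9.1 106.1
265 -5.4 105.4
271 -1.4 104.5
277 2.9 103.1
283 7.3 101.9
289 11.7 100.7
295 16.6 99.2
```

Call:
{"fn": "carry_out", "kwargs": {"series": [[0.03,0.05,-0.1,0],[0,0,0,0],[0,0,0,0],[0,0,0.1,0],[0,0,1,0],[0,0,3,0],[0,0,5,0],[0,0,8,0]], "grip": 40}}

```text
clock: 9.4
tcp_pos: [531.9, 436.0, 176.3]
tcp_rot: [-0.366, 0.605, 0.366, 0.605]
contact_force: [-0.2, 0.5, 0.0]
opening: 0.399
```

```bash
python3 - <<'E'
from h import *
s=env.get_state()
print(s['clock'],s['tcp_pos'],s['opening'],s['contact_force'])
c=grab('wrist','w4')
c=grab('scene','s4');cv2.imwrite('pics/s4c.png',cv2.resize(c['frame'][100:230,70:270,::-1],None,fx=4,fy=4))
E
```

```text
9.4 [531.85451473 436.02347402 176.32159463] 0.3988313628581777 [-0.22067166  0.54170941  0.04841761]
```

View pics/s4c.png

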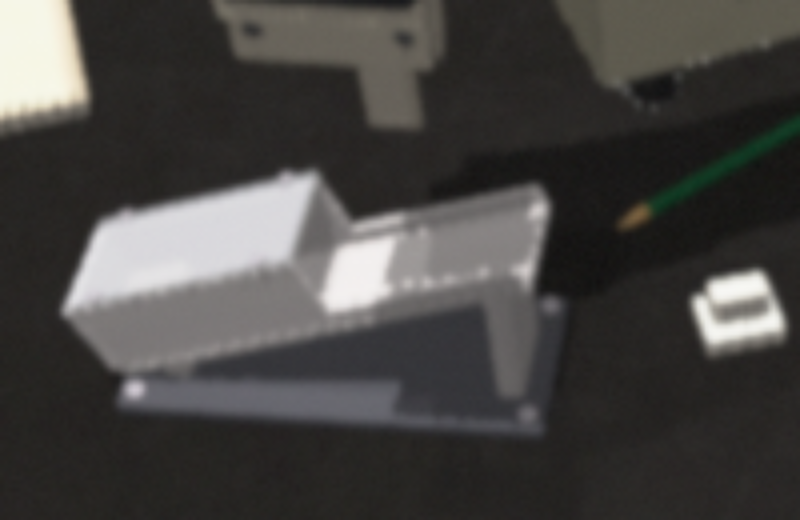

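View pics/w4.png

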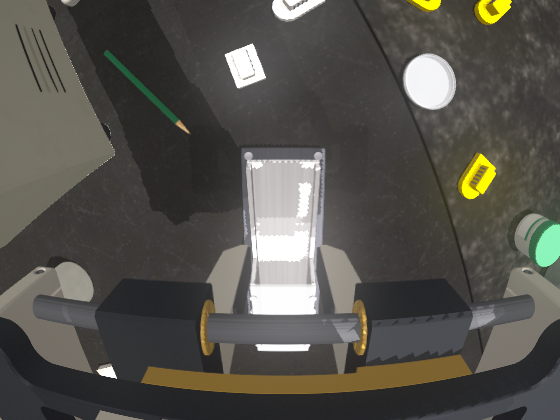

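Call:
{"fn": "carry_out", "kwargs": {"series": [[-0.5,-1,0,-0.12],[-2,-4,0,-0.28],[-4,-7.5,0,-0.44],[-6,-11,0,-0.6],[-8,-14,0,-0.76],[-10.56,-16.9,-2,-0.92],[-10.56,-16.9,-5.5,-0.958],[-10.56,-16.9,-5.5,-0.958]]}}

```text
clock: 10.5
tcp_pos: [425.7, 266.4, 119.0]
tcp_rot: [-0.047, 0.706, 0.045, 0.705]
contact_force: [0.2, 0.6, 0.7]
opening: 0.402
```

```bash
python3 - <<'E'
from h import *
c=grab('wrist','w5');s=env.get_state(); M=R.from_quat(s['tcp_rot']).as_matrix()
print(s['clock'],s['tcp_pos'],s['opening'],np.degrees(np.arctan2(M[1,1],M[0,1])))
measure(c)
c=grab('top','t5');cv2.imwrite('pics/t5c.png',cv2.convertScaleAbs(cv2.resize(c['frame'][90:215,130:340,::-1],None,fx=3.8,fy=3.8,interpolation=cv2.INTER_CUBIC),alpha=2.2,beta=-300))
E
```

```text
10.55 [426.17258533 267.40436292 119.97015102] 0.399387876167715 97.50522254261698
[445. 135.] 3154
   z14.5 mean [340.9 396.5] rect [341.3 399.6] [59.4 59.6] 38.1
[283. 208.] 1859
   z10.3 mean [423.8 265.6] rect [428.8 266.5] [51.5 30. ] 7.9
   z28.0 mean [426.  266.1] rect [427.3 266.7] [30.4 14.7] 6.9
[306. 292.] 791
   z10.3 mean [499.3 293.7] rect [505.1 296.5] [22.8 30.7] 83.0
   z28.1 mean [504.9 300.2] rect [505.7 301.5] [24.2 15. ] 83.9
[ 95. 347.] 613
```

View pics/w5.png

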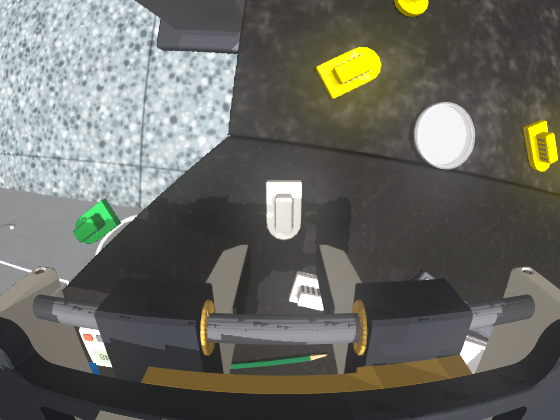

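View pics/t5c.png

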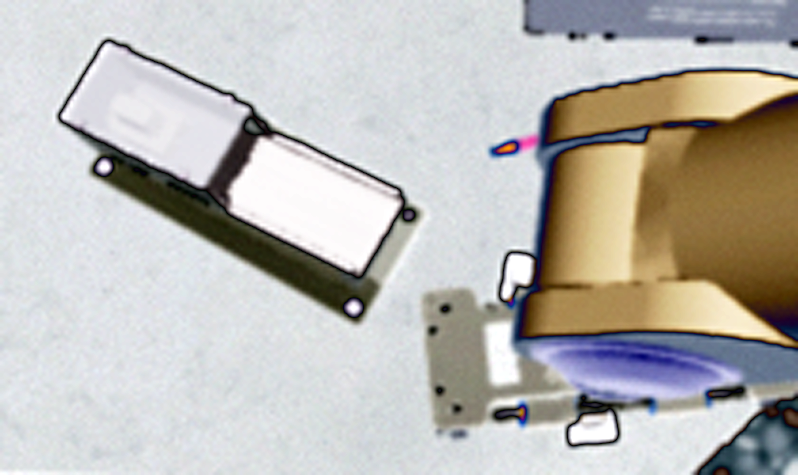

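Call:
{"fn": "carry_out", "kwargs": {"series": [[0.03,-0.05,-4,0],[0.03,-0.05,-8,0],[0.03,-0.05,-9.5,0],[0.03,-0.05,-9.9,0],[0.03,-0.05,-9.9,0],[0.03,-0.05,-9.9,0],[0.03,-0.05,-9.9,0],[0.03,-0.05,-9.9,0]]}}

```text
clock: 11.6
tcp_pos: [426.9, 266.6, 21.0]
tcp_rot: [-0.046, 0.705, 0.046, 0.706]
contact_force: [-0.2, -0.9, -0.5]
opening: 0.399
```

Call:
{"fn": "carry_out", "kwargs": {"series": [[0,0,0,0],[0,0,0,0],[0,0,0,0],[0,0,0,0],[0,0,0,0],[0,0,0,0],[0,0,0,0],[0,0,0,0]], "grip": 5, "grip_force": 6}}

```text
clock: 12.6
tcp_pos: [426.6, 266.6, 20.6]
tcp_rot: [-0.046, 0.706, 0.046, 0.706]
contact_force: [-0.1, -0.3, -0.4]
opening: 0.149
```

Call:
{"fn": "carry_out", "kwargs": {"series": [[0,0,4,0],[0,0,9,0.1],[1,1.5,14,0.27],[3,5,15,0.44],[5.5,9,15,0.61],[8,12.5,15,0.78],[10,16,15,0.93],[10.31,16.5,14,0.958]]}}

```text
clock: 13.6
tcp_pos: [530.2, 433.9, 160.3]
tcp_rot: [-0.366, 0.605, 0.367, 0.605]
contact_force: [-0.3, -0.7, -0.6]
opening: 0.151
```

Call:
{"fn": "carry_out", "kwargs": {"series": [[0,0,0,0],[0,0,-1,0],[0,0,-1,0],[0,0,-1,0],[0,0,-1,0],[0,0,-1,0],[0,0,-1,0],[0,0,-1,0]]}}

```text
clock: 14.6
tcp_pos: [529.7, 431.6, 150.6]
tcp_rot: [-0.366, 0.605, 0.366, 0.605]
contact_force: [-0.3, -0.4, -0.4]
opening: 0.15
```

```bash
python3 - <<'E'
from h import *
c=grab('wrist','w6');s=env.get_state(); M=R.from_quat(s['tcp_rot']).as_matrix()
print(s['clock'],s['tcp_pos'],s['opening'],np.degrees(np.arctan2(M[1,1],M[0,1])))
W=wcloud(c);tcp=s['tcp_pos'][:2];a=np.radians(62.27);d=np.array([np.cos(a),np.sin(a)])
q=(W[...,:2]-tcp)@d;n=np.array([-d[1],d[0]]);l=(W[...,:2]-tcp)@n
for v in range(211,300,8): print(v,round(np.nanmedian(q[v,278:292]),1),round(np.nanmedian(W[v,278:292,2]),1))
m=(q>-40)&(q<-15)&(abs(l)<45)&(W[...,2]>60)&(W[...,2]<103);print(np.percentile(l[m],[1,99]))
m=(q>-26)&(q<-15)&(abs(l)<45)&(W[...,2]>130)&(W[...,2]<145);print(np.percentile(l[m],[1,99]))
E
```

```text
14.65 [529.71345401 431.64401259 150.64209628] 0.1520121418152075 152.2932629108419
211 -8.0 77.3
219 -23.0 140.1
227 -18.3 140.0
235 -14.9 143.5
243 -14.8 154.4
251 -12.0 158.4
259 -7.4 158.1
267 -2.7 158.1
275 1.9 158.2
283 6.8 158.3
291 11.9 158.2
299 93.0 40.5
[-28.63294804  26.1678979 ]
[-15.49660166  13.80325934]
```

View pics/w6.png

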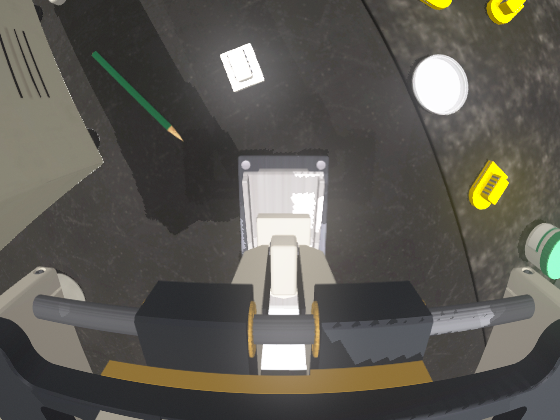

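Held level, centred within 0.5 mm and aligned. I'll lower it the same way as the first.

Call:
{"fn": "carry_out", "kwargs": {"series": [[0,0,-2,0],[0,0,-4,0],[0,0,-4.7,0],[0.05,0.1,-4.9,0],[0.1,0.2,-5.1,0],[0.15,0.3,-5.3,0],[0.2,0.4,-5.5,0],[0.23,0.44,-5.6,0]]}}

```text
clock: 15.65
tcp_pos: [532.2, 436.5, 95.1]
tcp_rot: [-0.366, 0.605, 0.366, 0.606]
contact_force: [0.8, 0.8, 5.9]
opening: 0.154
```

Call:
{"fn": "carry_out", "kwargs": {"series": [[0.03,0.05,-0.1,0],[0,0,0,0],[0,0,0,0],[0,0,0.1,0],[0,0,1,0],[0,0,3,0],[0,0,5,0],[0,0,8,0]], "grip": 40}}

```text
clock: 16.65
tcp_pos: [531.9, 435.9, 176.3]
tcp_rot: [-0.366, 0.605, 0.366, 0.605]
contact_force: [-0.3, -1.0, 1.0]
opening: 0.398
```

Call:
{"fn": "carry_out", "kwargs": {"series": [[0,-2,4,-0.1],[-2,-6,8,-0.2],[-3,-10,8,-0.3],[-4,-14,8,-0.4],[-4,-18,8,-0.5],[-4,-22,8,-0.6],[-4,-25,8,-0.6],[-4,-25,8,-0.6]]}}

```text
clock: 17.65
tcp_pos: [492.3, 183.9, 255.6]
tcp_rot: [-0.17, 0.686, 0.169, 0.687]
contact_force: [-0.2, -0.1, -0.4]
opening: 0.398
```

```bash
python3 - <<'E'
from h import *
s=env.get_state();print(s['clock'],s['tcp_pos'],s['contact_force'])
c=grab('top','t7');cv2.imwrite('pics/t7c.png',cv2.convertScaleAbs(cv2.resize(c['frame'][90:190,130:260,::-1],None,fx=6,fy=6,interpolation=cv2.INTER_CUBIC),alpha=3,beta=-480))
c=grab('scene','s7');cv2.imwrite('pics/s7c.png',cv2.resize(c['frame'][120:240,70:270,::-1],None,fx=4,fy=4,interpolation=cv2.INTER_CUBIC))
E
```

```text
17.65 [492.30385437 183.93201307 255.64460938] [-0.24680129 -0.08313704 -0.442552  ]
```

View pics/t7c.png

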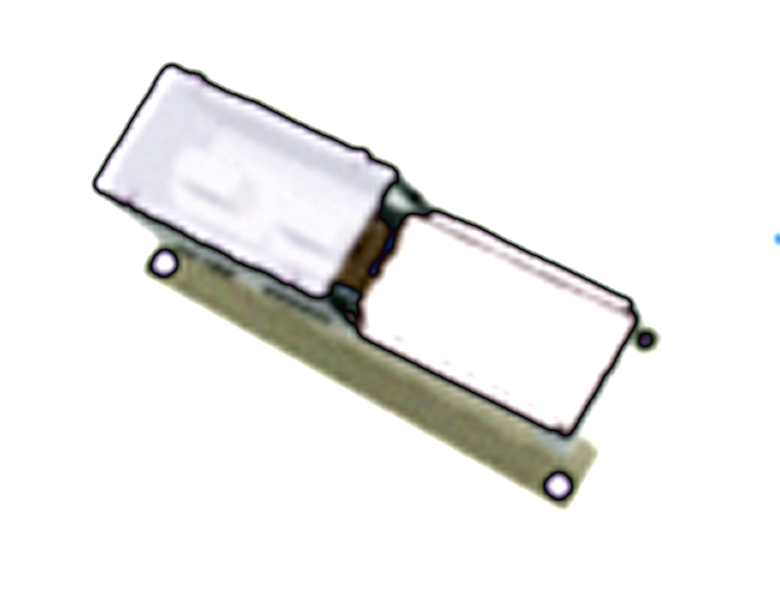

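View pics/s7c.png

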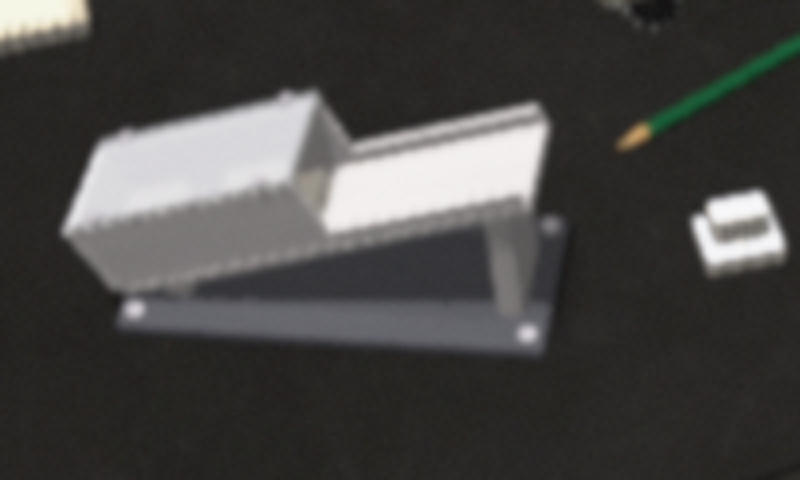

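```bash
python3 - <<'E'
from h import *
t0=load('top0');c=grab('top','t8');a=load('t7')['frame'].astype(int)
print('motion t7-t8',np.abs(a-c['frame'].astype(int))[95:160,145:200].max())
d=(c['frame'].astype(int)-t0['frame'].astype(int)).mean(-1)[95:150,140:205]
cv2.imwrite('pics/d8.png',cv2.resize(np.clip(128+d*6,0,255).astype(np.uint8),None,fx=11,fy=11,interpolation=cv2.INTER_NEAREST))
# rib-ish pixels -> chute x on plane 28mm above floor
K=c['mtx'];Rm=R.from_quat(c['orientation']).as_matrix()
al=np.radians(62.3);t=np.radians(20);h=np.array([np.cos(al),np.sin(al),0]);ex=h*np.cos(t)-np.array([0,0,np.sin(t)]);ez=h*np.sin(t)+np.array([0,0,np.cos(t)]);ey=np.cross(ez,ex);o=np.array([528.4,431.6,74])
def proj(x,y,z):
    p=(o+x*ex+y*ey+z*ez-c['origin'])@Rm; return K[0,0]*p[0]/p[2]+K[0,2],K[1,1]*p[1]/p[2]+K[1,2]
g=c['frame'].mean(-1).astype(np.float32);g0=t0['frame'].mean(-1).astype(np.float32)
for y,z in [(0,28),(-11,10),(11,10)]:
    xs=np.arange(50,172,4);uv=np.array([proj(x,y,z) for x in xs],np.float32)
    f=lambda im:cv2.remap(im,uv[:,0].reshape(1,-1),uv[:,1].reshape(1,-1),1)[0]
    print(y,z,[(int(x),int(v-w)) for x,v,w in zip(xs,f(g),f(g0))])
E
```

```text
motion t7-t8 7
0 28 [(50, 10), (54, 20), (58, 25), (62, 12), (66, 0), (70, 0), (74, 2), (78, 4), (82, 4), (86, 4), (90, 3), (94, 3), (98, 3), (102, 3), (106, 3), (110, 4), (114, 1), (118, 0), (122, 0), (126, 2), (130, 4), (134, 4), (138, 3), (142, 3), (146, 6), (150, 8), (154, 7), (158, 2), (162, 1), (166, 1), (170, 1)]
-11 10 [(50, 0), (54, 0), (58, -2), (62, -11), (66, 11), (70, 30), (74, 24), (78, 12), (82, 3), (86, 3), (90, 2), (94, 2), (98, 2), (102, 1), (106, 1), (110, 2), (114, 1), (118, 2), (122, 4), (126, 4), (130, 3), (134, 3), (138, 2), (142, 2), (146, 1), (150, 2), (154, 2), (158, 2), (162, 2), (166, 2), (170, 2)]
11 10 [(50, 0), (54, 0), (58, -2), (62, -8), (66, 16), (70, 22), (74, 20), (78, 11), (82, 4), (86, 3), (90, 3), (94, 3), (98, 3), (102, 2), (106, 3), (110, 3), (114, 0), (118, 2), (122, 4), (126, 3), (130, 4), (134, 3), (138, 3), (142, 3), (146, 3), (150, 3), (154, 3), (158, 3), (162, 6), (166, 4), (170, 1)]
```

View pics/d8.png

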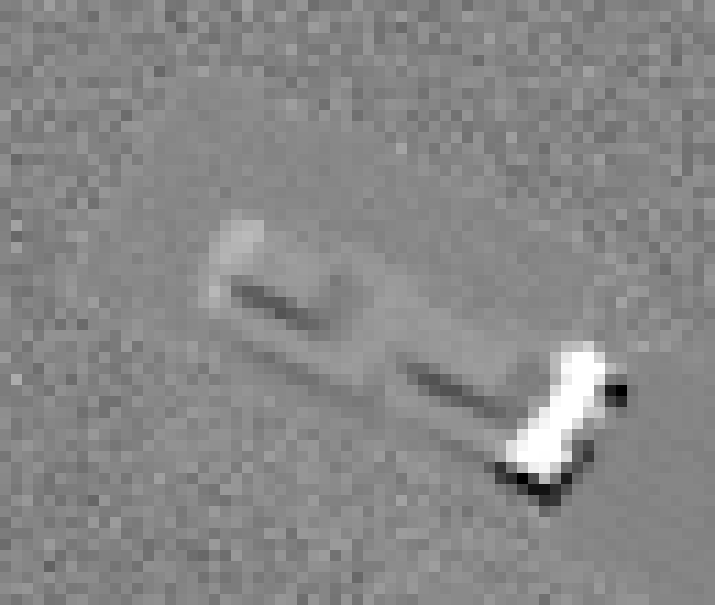

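```bash
python3 - <<'E'
from h import *
c=load('t8');W=cloud(c);print(W[164,270]);s=env.get_state();print(s['clock'],s['contact_force'])
print(env.job_done())
E
```

```text
[499.21679056 305.5825852   27.04578412]
17.8 [ 0.38075575  0.18293469 -0.05640086]
the job is handed in; nothing more can be done
None
```

I loaded both round-nosed cassettes into the chute, one after the other, and handed the job in at 17.8 s on the robot's clock. I gripped each by its rib, turned its nose downhill and lowered it onto the slope. It pitched flat in the light grip and slid down when released.

**Queue:** The before/after top-camera difference shows two rib marks under the cover. One runs from about x = 127 to 157 mm and the other starts at about 75 mm, which matches noses at the stop and one cassette behind the other. These marks are faint through the cover, but two pictures taken 0.05 s apart showed no motion beyond noise.

**Square cassette:** It still reads at its starting place, and I moved no yellow or green part.

**Robot:** The gripper was empty and clear of everything at hand-in. The highest contact force reported was about 6 N, while pressing each cassette onto the slope.

**Disagreement:** The wrist and top cameras differed by about 2 mm on where the middle of the chute lies. I split the difference, well inside the 9 mm clearance on each side. No check failed.

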